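# Present a plug-in reference resistor to the inspection camera

### The job

Pull the red plug-in resistor out of the terminal box by its moulded body, fingers off its gold pins, and show the pins to the inspection camera. Hold it in the air with the middle of the pins on the lens axis, 120 mm in front of the lens (sharp only within about a centimetre), a broad side square to the lens, so that the pins stand side by side and point straight down in the camera's tilted picture. Finish while still holding it there, motionless; do not touch the camera or its stand, and leave the other plugs and everything else on the bench where they are.

Things in the scene. Friction and masses are not known exactly. Their poses are not given: they have to be found in the camera images.
- red_centre (a point): Centre of the moulded body of the loose RED plug (60 g), 40 mm (x) by 18 mm (y) by 36 mm (z), top 18 mm above, underside 18 mm below. Two gold pins, 4 mm thick, 19 mm long, 19 mm apart along x, stand out of the underside (-z). Starts upright, underside on the box panel, pins sunk in sockets; draws straight up with hardly any force. Grip across x or y from above. Same either way round.
- red_pins: The red plug's two gold pins; origin midway between them and half-way along them, 27.5 mm below red_centre along the plug's z. This point has to be brought to cam_focus. Axes as red_centre: x from pin to pin, y square to the broad sides (40 x 36 mm), z from the pins to the top.
- red: The whole red plug, pins included; origin in the middle of the moulded body's underside, 18 mm below red_centre. Same axes.
- termbox: Terminal box, fixed, dark grey, 120 mm (x) by 304 mm (y), panel 60 mm high (black end cheeks 64 mm); origin under its centre. The three plugs stand at its y = -115, -45 and +25 mm, x = 0 (which colour is where changes), pin-to-pin line along its x. At y = 99 to 118 mm a black selector knob and two binding posts rise 19 mm above the panel.
- cam_focus (a point): Where the inspection camera is sharp: on the lens axis, 120 mm in front of the lens, in empty air (unmarked), 0.17 to 0.32 m up. x points back along the lens axis to the lens (the camera looks along -x, sloping down by the cam_tilt angle), y is level and sideways in the picture, z is up in the picture (leaning from the vertical, away from the camera, by the cam_tilt angle).
- cam_lens (a point): Centre of the front of the lens, inside the white ring light (black ring 62 mm across). Axes as cam_focus. The camera head (white box, dark barrel) reaches 124 mm back from here along the lens axis (+x).
- camstand: Inspection camera's stand, fixed, with all it carries: white base plate 200 mm (x) by 150 mm (y) by 12 mm, origin under its middle; a 25 mm steel column up to 455 mm high stands 75 mm behind (+x) the middle. The camera looks to the stand's -x.
- cam_height (a joint): Height setting of the camera on its column in m, 0 to 0.10, held by friction: not to be moved.
- cam_tilt (a joint): Downward slope of the lens axis in rad, 0 = level, grows as the camera looks further down; held by friction: not to be moved.
- blue_centre (a point): Centre of the body of the BLUE plug, same make and size as the red one, in another place of the box. To be left alone.
- yellow_centre (a point): Centre of the body of the YELLOW plug, same make and size, in another place of the box. To be left alone.
- meter_centre (a point): Handheld multimeter, blue face in a grey case, lying face up, 185 mm (x) by 88 mm (y) by 52 mm high; the point is at its middle, 20 mm up. Loose, to be left alone.
- driver_grip (a point): Grip of a loose screwdriver 170 mm long with a yellow handle, lying on the right of the bench. To be left alone.
- cleaner_centre (a point): Middle of a small green bottle with a blue cap, 42 mm across and 105 mm high, standing at the back. Loose, to be left alone.
- labels_centre (a point): Middle of a paper label roll, 68 mm across and 25 mm high, lying flat at the back. Loose, to be left alone.
- mouse_centre (a point): Black computer mouse, 105 by 60 by 32 mm, on the right near the laptop. Loose, to be left alone.
Mind the look-alikes: they are no part of the job. What is shaped like the red but turquoise is not meant.

How it is judged:
On the way:
1. the red plug is held and drawn out of its sockets, pins clear of the box (z of red_pins in the frame of termbox above 0.075 m and contact force between red and the fingers above 0.8 N), for 0.1 s.
At the end, for the whole second after the job is handed in: The fingers hold the red plug still in the air, clear of box and camera: middle of its pins within 15 mm of the camera's focus, broad side square to the lens and pins down in the picture, each within 0.2 rad (11 degrees); the other two plugs in place within 10 mm (contact force between red and the fingers above 0.8 N and distance between red_pins and cam_focus below 0.015 m and angle between the y axis of red_pins and the x axis of cam_focus, either way round below 0.2 rad and angle between the z axis of red_pins and the z axis of cam_focus, either way round below 0.2 rad and angle between red_pins's own z axis and vertical below 1.2 rad and linear speed of red below 0.02 m/s and angular speed of red below 0.15 rad/s and height (world z) of red_pins above 0.12 m and contact force between red and camstand below 0.1 N and contact force between red and termbox below 0.1 N and distance of each of blue_centre, yellow_centre from where it was at the start of the episode below 0.01 m); the arm keeps its last pose, push and grip.
It fails at once if the fingers touch the red plug's gold pins (contact force between the fingers and red_pins above 0.5 N).
It fails at once if the arm or the plug strikes the camera or its stand, or moves the camera (contact force between any of the arm, the fingers, red and camstand above 1 N or distance of cam_focus from where it was at the start of the episode above 0.008 m).
It fails at once if another plug is disturbed (more than 10 mm) (distance of any of blue_centre, yellow_centre from where it was at the start of the episode above 0.01 m).
It fails at once if the meter, screwdriver, bottle, label roll or mouse is shifted (more than 20 mm) (distance of any of meter_centre, driver_grip, cleaner_centre, labels_centre, mouse_centre from where it was at the start of the episode above 0.02 m).
It also fails if it takes over 32 s, if anything falls off the work surface, if the arm or the gripper's body presses on something with over 40 N, if the wrist force passes 120 N, or if a joint passes its speed limit or range.

### The arm

A 6-joint arm with a two-finger parallel gripper is mounted at the origin on the work surface. World frame = base frame: x ahead of the robot, y to its left, z up, the work surface at z = 0. Lengths are in m, angles in rad, forces in N, time in s.
With the tool pointing down it reaches from about 0.375 to 0.925 m from the base axis. Payload 5.7 kg.
Tool frame: the origin (TCP) lies on the mounting face of the last link; the fingertips stand 182 mm ahead of it and the grasp point (between the pads) lies 163 mm ahead of it; z points along the fingers, y is the direction in which the jaws open and shut (so a half turn about z gives the same grasp; the last joint's range is limited). The gripper opens to 88 mm and grips with 3 to 60 N. Pads are 20 mm wide; open, the fingers measure 115 mm over their backs; the gripper's body (75 mm by 178 mm) begins 61 mm behind the grasp point.
Start: joints at [1.066, 0.359, 1.51, -0, 1.272, -0.115], TCP at [0.228, 0.555, 0.405] pointing down, gripper open.
Joint ranges: [-2.97, 2.97], [-1.01, 2.36], [0.21, 2.38], [-0.96, 4.11], [0.2, 2.71], [-2.98, 2.98]. Speed limits (rad/s): [2.39, 2.39, 3.14, 3.14, 3.14, 3.14].

### API

Orientations are given as a unit quaternion [x, y, z, w].
In Python, from rig import manip gives the robot as it stands.
- The arm moves only by the tool jog_arm, never from a script. Its argument "targets" is a list of rows, each a list of 7 numbers: the turn, a rotation vector about the tool's x, y, z in rad, then the shift along the tool's x, y, z in mm, then the closure, from -1 (fully open) to 1 (shut), so that 0 is half open. In form: [[ax, ay, az, x, y, z, hand], ...]. A call has 1 to 8 rows; each row shifts and turns the commanded pose from where the row before left it, along the tool's axes as they then stand; what a row does not reach is not made up. A row lasts 1/12 s, in which the tool goes at most 41.7 mm and 7.16 degrees, less where a joint would pass 70% of its speed; a pose out of reach is approached as far as the arm can. A call is refused whole if a number of a shift passes 41.7 or a number of a turn 0.125, either way. A call with a gripper value outside its range is refused whole. The fingers move at their own pace and stop on an object; the grip force is fixed at half the most. Time passes only in rows, so rows that do not move let the fingers close. It gives the time, the measured TCP pose, the force and the opening at its end, in the units of the state.
- manip.state(): the state, without advancing time (a new reading comes with each control period).
- manip.snapshot(name): name is "scene" or "top"; returns a dict with "image" (400x640x3 uint8, red, green, blue), "depth" (400x640 float32, m along the optical axis (not along the pixel's ray), 0 where there is no reading), "fx", "fy", "cx", "cy" (pixels), "R" (3x3) and "t" (3): a world point X has camera coordinates R X + t. Camera axes: x right, y down, z forward; pixel columns grow to the right and rows downward; lengths in m; the calibration is good to about 2 mm. A picture is of the moment at which its call begins.
- manip.sign_off(): hands the job in, once; it reports no verdict.
The state is a dict: "time": time; "joint_pos": joint angles; "qvel": joint speeds; "joint_efforts": joint torques, N m; "tool_pos": TCP position; "ee_rot": TCP orientation; "wrist_force": force on the tool from outside, world axes, zero at the start; "torque": the same for the moment, N m; "opening": finger opening in m.
Only numpy, scipy, OpenCV 4.12 (cv2) and the standard library are available. Lean on these libraries where they do the work, as an engineer would, in place of code of your own. Each camera call takes 0.05 s, during which the arm holds its last target. There are 200 camera calls.

## Working session

There is one attempt and no reset: what is moved stays moved. The work goes in short steps, Python scripts to look and compute and a tool call to move; the robot and the scene stay as the last step left them, time stands still between calls to the robot, and variables do not carry over. Pictures are saved under pics/ and viewed, about 8 in all and at most 12, crops included, and the job is handed in when it is done.

Besides the shell and the picture viewer there is one more tool, called by a JSON object that holds its "op" and its "data", one argument or row to a line. jog_arm: Moves the arm, as the interface text tells. Its arguments: {"type":"object","properties":{"targets":{"type":"array","items":{"type":"array","items":{"type":"number"}}}},"required":["targets"]}

```bash
ls; mkdir -p pics; python3 - <<'E'
from rig import manip
import cv2,numpy as np
s=manip.state(); print({k:np.round(v,3) for k,v in s.items()})
for n in("scene","top"):
    d=manip.snapshot(n); np.savez(f"pics/{n}0.npz",**d)
    cv2.imwrite(f"pics/{n}0.png",d["image"][:,:,::-1])
    print(n,d["fx"],d["fy"],d["cx"],d["cy"],np.round(d["R"],3).tolist(),np.round(d["t"],3), "campos",np.round(-d["R"].T@d["t"],3))
E
```

```text
pics
{'time': np.float64(0.0), 'joint_pos': array([ 1.066,  0.359,  1.511, -0.   ,  1.272, -0.115]), 'qvel': array([-0.002, -0.001, -0.001, -0.001, -0.001,  0.003]), 'joint_efforts': array([ 1.0000e-03, -5.1537e+01, -2.7073e+01,  6.8000e-02,  3.5000e-02,
       -0.0000e+00]), 'tool_pos': array([0.228, 0.555, 0.404]), 'ee_rot': array([ 0.194,  0.981, -0.001, -0.   ]), 'wrist_force': array([ 0.271, -0.405, -0.201]), 'torque': array([-0.013, -0.032, -0.025]), 'opening': np.float64(0.088)}
scene 408.32792070703755 408.32792070703755 320.70200777406785 203.53595535976817 [[0.555, 0.832, -0.018], [0.583, -0.404, -0.705], [-0.594, 0.38, -0.709]] [-0.265 -0.227  1.7  ] campos [ 1.289 -0.518  1.04 ]
top 417.1091283040662 417.1091283040662 317.9058526874213 200.7442594623802 [[-0.018, -1.0, 0.015], [-0.991, 0.016, -0.131], [0.131, -0.017, -0.991]] [-0.049  0.558  1.297] campos [ 0.383 -0.036  1.359]
```

View pics/scene0.png

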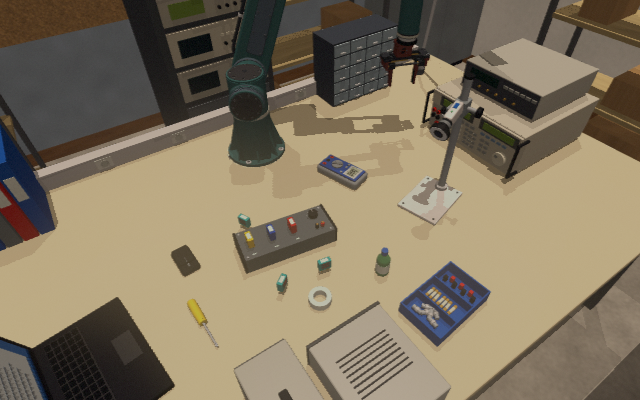

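View pics/top0.png

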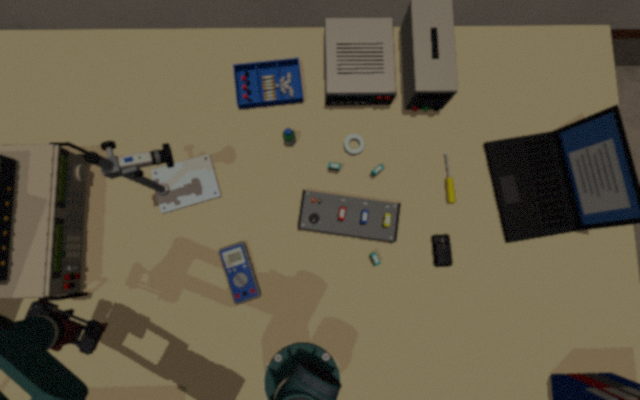

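The scene view shows the red plug at (292,224), the box around (285,237), the camera at (447,122) and its stand base at (430,199). The top view has red at (341,213), blue (364,216), yellow (387,219), the camera head at about (105–172,157) and the base plate at (186,184). Next I'll measure.

```bash
cat > h.py <<'E'
import numpy as np,cv2
def load(n): return dict(np.load(f"pics/{n}.npz"))
def cloud(d):
    v,u=np.mgrid[:400,:640]; z=d["depth"]
    P=np.stack([(u-d["cx"])/d["fx"]*z,(v-d["cy"])/d["fy"]*z,z],-1)
    return (P-d["t"])@d["R"]
def plane(d,u,v,h):
    r=d["R"].T@np.array([(u-d["cx"])/d["fx"],(v-d["cy"])/d["fy"],1]); c=-d["R"].T@d["t"]
    return c+r*(h-c[2])/r[2]
def proj(d,X):
    p=np.asarray(X)@d["R"].T+d["t"]; return np.stack([d["fx"]*p[...,0]/p[...,2]+d["cx"],d["fy"]*p[...,1]/p[...,2]+d["cy"]],-1)
def tri(da,ua,db,ub):
    A=[]
    b=[]
    for d,u in((da,ua),(db,ub)):
        P=np.c_[d["R"],d["t"]]; x=(u[0]-d["cx"])/d["fx"]; y=(u[1]-d["cy"])/d["fy"]
        for row in(x*P[2]-P[0],y*P[2]-P[1]): A.append(row[:3]); b.append(-row[3])
    return np.linalg.lstsq(np.array(A),np.array(b),rcond=None)[0]
E
python3 - <<'E'
from h import *
s,t=load("scene0"),load("top0")
C={n:cloud(d) for n,d in(("scene",s),("top",t))}
for n,d in(("scene",s),("top",t)):
    P=C[n]; hsv=cv2.cvtColor(d["image"],cv2.COLOR_RGB2HSV); x,y,z=P[...,0],P[...,1],P[...,2]
    ok=d["depth"]>0
    print(n,"valid",ok.mean(),"table z",np.median(z[ok&(abs(z)<.03)]))
    box=ok&(z>.05)&(z<.067)&(x>.3)&(x<.7)&(y>-.35)&(y<.25)&(hsv[...,2]<130)
    k,l,st,ce=cv2.connectedComponentsWithStats(box.astype(np.uint8)); i=1+st[1:,4].argmax()
    r=cv2.minAreaRect((P[l==i][:,:2]*1000).astype(np.float32)); print("box",r,np.median(z[l==i]))
    b=ok&(z>.066)&(z<.11)&(x>.3)&(x<.7)&(y>-.35)&(y<.25)
    for nm,(lo,hi) in dict(red=(170,8),blue=(105,130),yel=(20,35)).items():
        hh=hsv[...,0]; m=((hh>=lo)&(hh<=hi) if lo<hi else (hh>=lo)|(hh<=hi))&(hsv[...,1]>100)&b
        m2=m&(z>.085); 
        if m2.sum(): print(nm,m2.sum(),"mid top",np.round(np.median(P[m2],0),3),"range",np.round(np.percentile(P[m2],[5,95],axis=0),3).tolist())
    st_=ok&(z>.006)&(z<.02)&(x>.3)&(y>.2)&(y<.75)&(hsv[...,1]<60)&(hsv[...,2]>130)
    k,l,stt,ce=cv2.connectedComponentsWithStats(st_.astype(np.uint8)); i=1+stt[1:,4].argmax()
    print("base",cv2.minAreaRect((P[l==i][:,:2]*1000).astype(np.float32)),stt[i])
a=cv2.resize(s["image"][60:230,390:510],None,fx=3.3,fy=3.3,interpolation=cv2.INTER_CUBIC)
b=cv2.resize(t["image"][130:220,80:230],(390,234),interpolation=cv2.INTER_CUBIC)
o=np.zeros((561,790,3),np.uint8); o[:a.shape[0],:396]=a[:561]; o[:234,398:788]=b
cc=cv2.resize(t["image"][180:260,290:410],(390,260),interpolation=cv2.INTER_CUBIC); o[240:500,398:788]=cc
cv2.imwrite("pics/crop1.png",o[:,:,::-1])
E
```

```text
scene valid 0.99596484375 table z 0.0009759760627305355
box ((505.4578857421875, -155.7812042236328), (312.1651611328125, 127.10762786865234), 80.71752166748047) 0.060680325550487045
red 49 mid top [ 0.522 -0.136  0.095] range [[0.494, -0.142, 0.086], [0.531, -0.124, 0.099]]
blue 16 mid top [ 0.507 -0.202  0.096] range [[0.48, -0.209, 0.094], [0.518, -0.192, 0.1]]
yel 52 mid top [ 0.499 -0.272  0.095] range [[0.47, -0.28, 0.087], [0.507, -0.26, 0.098]]
base ((627.1547241210938, 369.32342529296875), (149.71035766601562, 201.9840850830078), 15.652372360229492) [ 398  176   64   48 1553]
top valid 0.99576953125 table z 0.0005384394572570223
box ((508.020263671875, -152.76829528808594), (312.5445861816406, 121.67162322998047), 80.79816436767578) 0.060260713503578076
red 37 mid top [ 0.502 -0.127  0.096] range [[0.493, -0.136, 0.091], [0.529, -0.118, 0.1]]
blue 21 mid top [ 0.488 -0.195  0.097] range [[0.482, -0.203, 0.091], [0.519, -0.187, 0.102]]
yel 48 mid top [ 0.489 -0.261  0.095] range [[0.472, -0.274, 0.088], [0.508, -0.255, 0.1]]
base ((617.1488037109375, 342.8702697753906), (101.85921478271484, 135.26480102539062), 16.01319694519043) [173 167  44  39 605]
```

View pics/crop1.png

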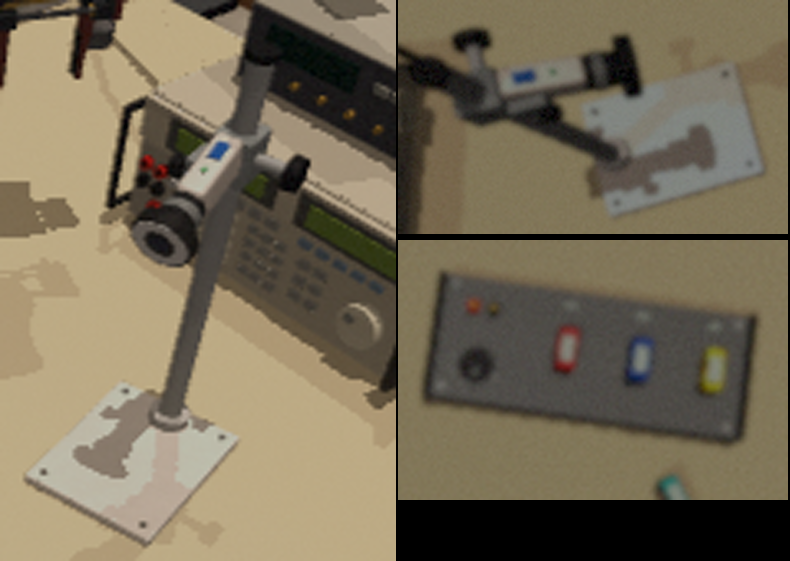

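The crop shows the camera's black ring facing right in the top view and toward the scene camera. Its centre is near scene (438,132), with the white box behind it. The box has red, blue and yellow in order from the knob end. Next I'll measure the camera head.

```bash
python3 - <<'E'
from h import *
s,t=load("scene0"),load("top0")
f=np.array([.2698,-.963]); l=np.array([.963,.2698]); col=np.array([.607,.441])
for n,d,(u0,u1,v0,v1) in(("scene",s,(420,480,85,150)),("top",t,(95,180,135,180))):
    P=cloud(d); hsv=cv2.cvtColor(d["image"],cv2.COLOR_RGB2HSV)
    m=np.zeros(P.shape[:2],bool); m[v0:v1,u0:u1]=1
    m&=(P[...,2]>.18)&(P[...,2]<.52)&(np.hypot(P[...,0]-.607,P[...,1]-.4)<.22)
    Q=P.copy(); w=P[...,:2]-col; Q[...,0]=w@f; Q[...,1]=w@l   # along, lateral, z
    for nm,mm in(("white",m&(hsv[...,2]>165)&(hsv[...,1]<60)),("dark",m&(hsv[...,2]<70))):
        q=Q[mm]; print(n,nm,len(q)); print(np.round(np.percentile(q,[2,25,50,75,98],axis=0),3).tolist())
    print("grid along/lat/z mm + V")
    for v in range(v0+ (0 if n=="top" else 30),v1,3 if n=="top" else 2):
        print(v,' '.join(f"{u}:{Q[v,u,0]*1000:.0f}/{Q[v,u,1]*1000:.0f}/{Q[v,u,2]*1000:.0f}/{hsv[v,u,2]}" for u in range(u0,u1,4 if n=="top" else 3) if m[v,u]))
E
```

```text
scene white 121
[[0.025, -0.011, 0.358], [0.047, -0.005, 0.363], [0.065, 0.002, 0.368], [0.078, 0.009, 0.374], [0.09, 0.012, 0.382]]
scene dark 525
[[-0.005, -0.033, 0.231], [0.007, -0.005, 0.325], [0.021, 0.005, 0.346], [0.128, 0.019, 0.355], [0.14, 0.061, 0.423]]
grid along/lat/z mm + V
115 444:90/-11/361/153 447:85/-4/361/189 450:81/4/362/189 453:75/11/362/186 456:56/12/353/103 459:33/13/342/90 462:21/18/338/58 474:13/51/347/22 477:11/59/350/10
117 444:92/-8/356/122 447:89/-0/358/176 450:85/7/359/190 453:82/14/360/130 456:56/14/347/99 459:5/4/317/72 462:16/17/328/61 477:12/61/344/8
119 441:86/-19/341/76 444:95/-6/352/45 447:92/2/354/37 450:86/8/353/135 453:77/14/351/105 456:50/13/336/92 459:5/6/311/69
121 441:105/-10/348/101 444:104/-1/352/115 447:102/7/354/102 450:93/13/351/30 453:68/12/338/103 456:7/-1/301/71 459:5/8/304/70
123 435:132/-15/353/29 441:111/-6/346/24 444:109/2/348/36 447:102/9/348/106 450:95/15/346/49 453:67/13/331/88 456:8/1/295/69 459:4/9/297/69
125 432:135/-22/345/33 438:136/-3/354/36 441:134/5/356/41 444:129/12/356/37 447:107/12/344/49 450:101/18/344/76 453:8/-
[... 1321 characters left out ...]

top white 0Traceback (most recent call last):
  File "<stdin>", line 10, in <module>
    return _quantile_unchecked(
        a, q, axis, out, overwrite_input, method, keepdims, weights)
    return _ureduce(a,
                    func=_quantile_ureduce_func,
    ...<5 lines>...
                    overwrite_input=overwrite_input,
                    method=method)
    r = func(a, **kwargs)
    result = _quantile(arr,
                       quantiles=q,
    ...<2 lines>...
                       out=out,
                       weights=wgt)
    slices_having_nans = np.isnan(arr[-1, ...])
                                  ~~~^^^^^^^^^
IndexError: index -1 is out of bounds for axis 0 with size 0
```

```bash
cat > cam.py <<'E'
from h import *
s=load("scene0"); t=load("top0")
f=np.array([.2698,-.963]); l=np.array([.963,.2698]); col=np.array([.607,.441])
P=cloud(s); hsv=cv2.cvtColor(s["image"],cv2.COLOR_RGB2HSV); V=hsv[...,2]
Q=P.copy(); w=P[...,:2]-col; Q[...,0]=w@f; Q[...,1]=w@l
def pl(q,i):  # fit coordinate i as linear in others, robust
    o=[k for k in range(3) if k!=i]; A=np.c_[q[:,o],np.ones(len(q))]; m=np.ones(len(q),bool)
    for _ in range(8):
        c=np.linalg.lstsq(A[m],q[m,i],rcond=None)[0]; r=q[:,i]-A@c; m=abs(r)<max(.003,2*np.median(abs(r)))
    return c,m,r[m].std()
R=np.zeros(V.shape,bool); R[85:145,422:480]=1
wt=R&(Q[...,2]>.33)&(V>165)&(hsv[...,1]<60)&(abs(Q[...,1])<.02)
c,m,sd=pl(Q[wt],2); print("white top: dz/da",c[0],"tilt",-np.arctan(c[0]),"dz/dlat",c[1],"n",m.sum(),sd)
fr=R&(Q[...,0]>.118)&(Q[...,2]>.28)&(abs(Q[...,1])<.035)
ring=fr&(V>75)&(np.mgrid[:400,:640][0]>126); k=np.ones((3,3),np.uint8)
c,m,sd=pl(Q[ring],0); print("ring plane: da/dlat",c[0],"da/dz",c[1],"tilt",np.arctan(c[1]),"n",m.sum(),sd)
n,lab,st,ce=cv2.connectedComponentsWithStats(ring.astype(np.uint8)); i=1+st[1:,4].argmax()
cs,_=cv2.findContours((lab==i).astype(np.uint8),cv2.RETR_CCOMP,cv2.CHAIN_APPROX_NONE)
for q in cs:
    if len(q)>=8: e=cv2.fitEllipse(q); print("ellipse",e)
q=Q[ring][m]; print("ring centroid",np.round(q.mean(0),4), "range",np.round(q.min(0),3),np.round(q.max(0),3))
vv,uu=np.nonzero(fr); print("front u",uu.min(),uu.max(),"v",vv.min(),vv.max())
big=cv2.resize(s["image"][110:150,420:460],(560,560),interpolation=cv2.INTER_NEAREST)
cv2.imwrite("pics/lens.png",big[:,:,::-1])
E
python3 cam.py
```

```text
white top: dz/da -0.32459264319193604 tilt 0.3138634146763045 dz/dlat -0.005215763594344336 n 99 0.0012958833556720004
ring plane: da/dlat -0.004973406345899527 da/dz 0.3543550959817527 tilt 0.3405493568432029 n 105 0.0011695704681648448
ellipse ((437.5855712890625, 133.3946075439453), (10.032112121582031, 18.34500503540039), 123.25983428955078)
ellipse ((437.6725158691406, 133.36473083496094), (7.159099578857422, 11.988527297973633), 125.0749282836914)
ring centroid [ 0.1308 -0.0009  0.3216] range [ 0.122 -0.029  0.296] [0.142 0.026 0.348]
front u 429 449 v 123 140
```

View pics/lens.png

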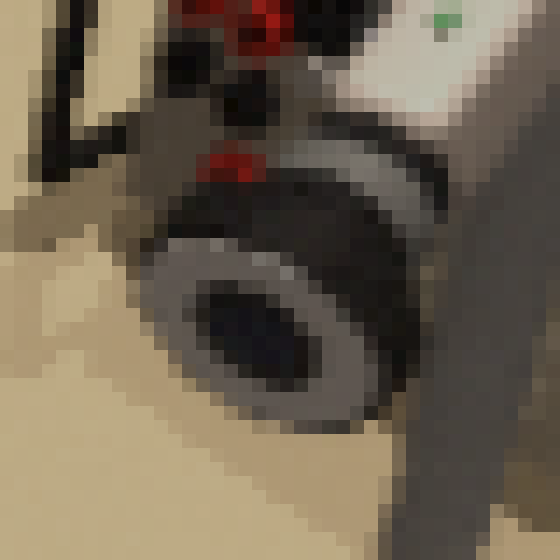

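Lens centre is about (0.641, 0.315, 0.3225) with a tilt near 0.33 rad, which puts the focus near (0.672, 0.205, 0.284). Red is near (0.5105, −0.130) and the box yaw is about −9.25°. I'll grip across the plug's x (its narrow ends). First I'll move over the box.

{"op": "jog_arm", "data": {
  "targets": [
    [0, 0, 0, -15, -15, 0, -1],
    [0, 0, 0, -22, -22, 0, -1],
    [0, 0, 0, -22, -22, 0, -1],
    [0, 0, 0, -22, -22, 0, -1],
    [0, 0, 0, -22, -22, 0, -1],
    [0, 0, 0, -22, -22, 0, -1],
    [0, 0, 0, -22, -22, 0, -1],
    [0, 0, 0, -22, -22, 0, -1]
  ]
}}

```text
time: 0.77
tool_pos: [0.3202, 0.333, 0.4044]
ee_rot: [0.193, 0.981, -0.0, -0.0]
wrist_force: [0.7, -0.1, 0.1]
opening: 0.0877
```

{"op": "jog_arm", "data": {
  "targets": [
    [0, 0, 0, -22, -22, 0, -1],
    [0, 0, 0, -22, -22, 0, -1],
    [0, 0, 0, -22, -22, 0, -1],
    [0, 0, 0, -22, -22, 0, -1],
    [0, 0, 0, -22, -22, 0, -1],
    [0, 0, 0, -22, -22, 0, -1],
    [0, 0, 0, -22, -22, 0, -1],
    [0, 0, 0, -22, -22, 0, -1]
  ]
}}

```text
time: 1.43
tool_pos: [0.4161, 0.1032, 0.4045]
ee_rot: [0.194, 0.981, -0.0, -0.0]
wrist_force: [0.6, 0.1, 0.2]
opening: 0.0881
```

{"op": "jog_arm", "data": {
  "targets": [
    [0, 0, 0, -22, -22, 0, -1],
    [0, 0, 0, -22, -22, 0, -1],
    [0, 0, 0, -22, -22, 0, -1],
    [0, 0, 0, -22, -22, 0, -1],
    [0, 0, 0, -22, -22, 0, -1],
    [0, 0, 0, -22, -22, 0, -1],
    [0, 0, 0, -22, -22, 0, -1],
    [0, 0, 0, -13, -15, 0, -1]
  ]
}}

```text
time: 2.1
tool_pos: [0.5073, -0.1176, 0.4045]
ee_rot: [0.194, 0.981, -0.0, 0.0]
wrist_force: [0.4, -0.3, 0.3]
opening: 0.0881
```

{"op": "jog_arm", "data": {
  "targets": [
    [0, 0, 0.06, 0, 0, 0, -1],
    [0, 0, 0.12, 0, 0, 0, -1],
    [0, 0, 0.12, 0, 0, 0, -1],
    [0, 0, 0.12, 0, 0, 0, -1],
    [0, 0, 0.12, 0, 0, 0, -1],
    [0, 0, 0.12, 0, 0, 0, -1],
    [0, 0, 0.12, 0, 0, 0, -1],
    [0, 0, 0.12, 0, 0, 0, -1]
  ]
}}

```text
time: 2.77
tool_pos: [0.5061, -0.115, 0.4043]
ee_rot: [0.603, 0.797, -0.0, -0.0]
wrist_force: [-0.1, 0.3, 0.0]
opening: 0.0877
```

{"op": "jog_arm", "data": {
  "targets": [
    [0, 0, 0.12, 0, 0, 0, -1],
    [0, 0, 0.12, 0, 0, 0, -1],
    [0, 0, 0.12, 0, 0, 0, -1],
    [0, 0, 0.08, 0, 0, 0, -1],
    [0, 0, 0, 0, 0, 0, -1],
    [0, 0, 0, 0, 0, 0, -1]
  ]
}}

```text
time: 3.27
tool_pos: [0.5061, -0.115, 0.4044]
ee_rot: [0.76, 0.65, -0.0, -0.0]
wrist_force: [0.2, 0.5, -0.2]
opening: 0.0879
```

{"op": "jog_arm", "data": {
  "targets": [
    [0, 0, 0, -7, 3, 10, -1],
    [0, 0, 0, -7, 4, 25, -1],
    [0, 0, 0, 0, 0, 25, -1],
    [0, 0, 0, 0, 0, 20, -1],
    [0, 0, 0, 0, 0, 4, -1],
    [0, 0, 0, 0, 0, 0, -1]
  ]
}}

```text
time: 3.77
tool_pos: [0.5102, -0.1301, 0.3188]
ee_rot: [0.761, 0.649, -0.001, -0.002]
wrist_force: [0.3, 0.3, -0.2]
opening: 0.0881
```

```bash
python3 - <<'E'
from rig import manip
from h import *
for n in("scene","top"):
    d=manip.snapshot(n); np.savez(f"pics/{n}1.npz",**d)
s,t=load("scene1"),load("top1")
st=manip.state(); p=st["tool_pos"]; print(p,st["ee_rot"])
from scipy.spatial.transform import Rotation as R
Rt=R.from_quat(st["ee_rot"]).as_matrix(); tip=p+Rt@[0,0,.182]
o=np.zeros((400,800,3),np.uint8)
for k,(d,h) in enumerate(((s,(232,352,160,280)),(t,(280,400,150,270)))):
    im=d["image"].copy()
    c=cv2.resize(im[h[2]:h[3],h[0]:h[1]],(400,400),interpolation=cv2.INTER_CUBIC); sc=400/120
    X=[[.5105,-.130,.096],[tip[0],tip[1],tip[2]]]
    for q,cl in zip(proj(d,np.array(X)),((0,255,0),(255,0,255))): cv2.circle(c,(int((q[0]-h[0]+.5)*sc),int((q[1]-h[2]+.5)*sc)),3,cl,-1)
    o[:,400*k:400*k+400]=c
cv2.imwrite("pics/v1.png",o[:,:,::-1])
E
```

```text
[ 0.51134005 -0.13029196  0.32107994] [7.60820738e-01 6.48962041e-01 5.38011556e-05 2.67012423e-04]
```

View pics/v1.png

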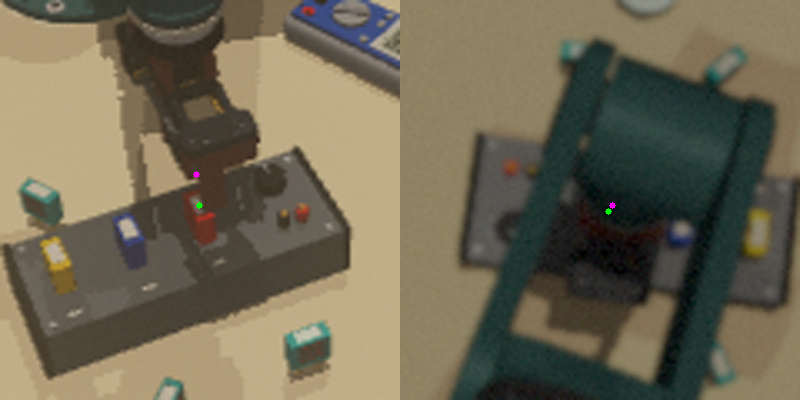

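The estimated point (green) sits in the middle of the red plug's top at crop (199,205). The open fingers straddle it above, clear of blue. Descending 71 mm and closing.

{"op": "jog_arm", "data": {
  "targets": [
    [0, 0, 0, 0, 0, 15, -1],
    [0, 0, 0, 0, 0, 20, -1],
    [0, 0, 0, 0, 0, 20, -1],
    [0, 0, 0, 0, 0, 12, -1],
    [0, 0, 0, 0, 0, 4, -1],
    [0, 0, 0, 0, 0, 0, -1],
    [0, 0, 0, 0, 0, 0, -1]
  ]
}}

```text
time: 4.45
tool_pos: [0.5116, -0.1302, 0.2508]
ee_rot: [0.761, 0.649, 0.0, 0.001]
wrist_force: [0.0, 0.6, 0.3]
opening: 0.0873
```

{"op": "jog_arm", "data": {
  "targets": [
    [0, 0, 0, 0, 0, 0, -0.4],
    [0, 0, 0, 0, 0, 0, -0.2],
    [0, 0, 0, 0, 0, 0, 0],
    [0, 0, 0, 0, 0, 0, 0.5],
    [0, 0, 0, 0, 0, 0, 1],
    [0, 0, 0, 0, 0, 0, 1],
    [0, 0, 0, 0, 0, 0, 1],
    [0, 0, 0, 0, 0, 0, 1]
  ]
}}

```text
time: 5.12
tool_pos: [0.5111, -0.13, 0.2497]
ee_rot: [0.761, 0.649, 0.0, 0.0]
wrist_force: [-0.9, 0.1, -0.1]
opening: 0.0397
```

Opening reads 39.7 mm, so it holds the 40 mm body. Lifting straight up.

{"op": "jog_arm", "data": {
  "targets": [
    [0, 0, 0, 0, 0, -5, 1],
    [0, 0, 0, 0, 0, -10, 1],
    [0, 0, 0, 0, 0, -15, 1],
    [0, 0, 0, 0, 0, -20, 1],
    [0, 0, 0, 0, 0, -25, 1],
    [0, 0, 0, 0, 0, -30, 1],
    [0, 0, 0, 0, 0, -30, 1],
    [0, 0, 0, 0, 0, -15, 1]
  ]
}}

```text
time: 5.78
tool_pos: [0.5112, -0.13, 0.404]
ee_rot: [0.761, 0.649, 0.001, 0.002]
wrist_force: [0.6, -0.2, -0.0]
opening: 0.0405
```

```bash
cat > plan.py <<'E'
from rig import manip
from h import *
from scipy.spatial.transform import Rotation as R
T=.33; yaw=np.deg2rad(-74.35); f=np.array([np.cos(yaw),np.sin(yaw),0]); up=np.array([0,0,1.])
lens=np.array([.6414,.3146,.3225]); look=np.cos(T)*f-np.sin(T)*up; focus=lens+.12*look
zc=np.sin(T)*f+np.cos(T)*up; 
st=manip.state(); p=st["tool_pos"]; Rt=R.from_quat(st["ee_rot"]).as_matrix()
tz=-zc; ty=np.cross(zc,look); ty=ty if ty@Rt[:,1]>0 else -ty
G=np.c_[np.cross(ty,tz),ty,tz]
gp=focus+zc*(.0365+.163)
def go(P,Q,name):
    print(name,"pos",np.round(P,4),"rotvec in tool",np.round(R.from_matrix(Rt.T@Q).as_rotvec(),4),"shift in present tool mm",np.round(1000*Rt.T@(P-p),1),"in goal tool mm",np.round(1000*Q.T@(P-p),1))
if __name__=="__main__":
    print("focus",focus,"now",p,"open",st["opening"],"f",st["wrist_force"])
    ya=np.arctan2(ty[1],ty[0]); print("yaw goal y",np.rad2deg(ya))
    go(gp,G,"goal"); go(gp-.1*np.array(-look)*1,G,"100mm short")
E
python3 plan.py
```

```text
focus [0.67202455 0.20528357 0.28361484] now [ 0.51119021 -0.13001947  0.40400139] open 0.04051078713302263 f [ 0.58282516 -0.22925645 -0.04951756]
yaw goal y 15.65000000000001
goal pos [0.6895 0.143  0.4724] rotvec in tool [ 0.0748  0.3267 -0.4275] shift in present tool mm [297.7 133.1 -68.2] in goal tool mm [225.4 245.3   5. ]
100mm short pos [0.715  0.0519 0.4399] rotvec in tool [ 0.0748  0.3267 -0.4275] shift in present tool mm [211.9 172.6 -35.5] in goal tool mm [125.4 245.3   5. ]
```

{"op": "jog_arm", "data": {
  "targets": [
    [0.0125, 0.0545, -0.0712, 0, 0, 0, 1],
    [0.0125, 0.0545, -0.0712, 0, 0, 0, 1],
    [0.0125, 0.0545, -0.0712, 0, 0, 0, 1],
    [0.0125, 0.0545, -0.0712, 0, 0, 0, 1],
    [0.0125, 0.0545, -0.0712, 0, 0, 0, 1],
    [0.0125, 0.0545, -0.0712, 0, 0, 0, 1],
    [0, 0, 0, 0, 0, 0, 1]
  ]
}}

```text
time: 6.37
tool_pos: [0.5107, -0.1304, 0.4]
ee_rot: [0.595, 0.786, 0.099, -0.134]
wrist_force: [0.5, -0.1, -0.1]
opening: 0.0399
```

{"op": "jog_arm", "data": {
  "targets": [
    [0, 0, 0, 10, 20, 0, 1],
    [0, 0, 0, 17, 33, 0, 1],
    [0, 0, 0, 17, 33, 0, 1],
    [0, 0, 0, 17, 33, 0, 1],
    [0, 0, 0, 17, 33, 0, 1],
    [0, 0, 0, 17, 33, 0, 1],
    [0, 0, 0, 17, 33, 0, 1],
    [0, 0, 0, 13, 27, 5, 1]
  ]
}}

```text
time: 7.03
tool_pos: [0.7162, 0.0536, 0.4371]
ee_rot: [0.597, 0.785, 0.099, -0.131]
wrist_force: [0.5, -0.2, -0.9]
opening: 0.0398
```

{"op": "jog_arm", "data": {
  "targets": [
    [0, 0, 0, 0, 0, 0, 1],
    [0, 0, 0, 0, 0, 0, 1],
    [0, 0, 0, 0, 0, 0, 1]
  ]
}}

```text
time: 7.28
tool_pos: [0.714, 0.0514, 0.4349]
ee_rot: [0.597, 0.785, 0.098, -0.133]
wrist_force: [-0.3, 0.3, -0.6]
opening: 0.0399
```

```bash
cat > look.py <<'E'
import sys
from plan import *
k=sys.argv[1]
for n in("scene","top"):
    d=manip.snapshot(n); np.savez(f"pics/{n}{k}.npz",**d)
s,t=load("scene"+k),load("top"+k)
print("p",p); go(gp,G,"goal")
pin=p+Rt@[0,0,.1995]; print("pins est",pin,"focus",focus)
o=np.zeros((560,800,3),np.uint8)
for j,(d,h) in enumerate(((s,(400,500,60,200)),(t,(100,240,100,240)))):
    w=400/(h[1]-h[0]); c=cv2.resize(d["image"][h[2]:h[3],h[0]:h[1]],None,fx=w,fy=w,interpolation=cv2.INTER_CUBIC)
    for X,cl in((pin,(0,255,0)),(focus,(255,0,255)),(lens,(0,255,255))):
        q=proj(d,X); cv2.circle(c,(int((q[0]-h[0]+.5)*w),int((q[1]-h[2]+.5)*w)),3,cl,-1)
    o[:c.shape[0],400*j:400*j+400]=c
cv2.imwrite(f"pics/v{k}.png",o[:,:,::-1])
E
python3 look.py 2
```

```text
p [0.71404488 0.05138811 0.43489059]
goal pos [0.6895 0.143  0.4724] rotvec in tool [-0.0043 -0.0019 -0.0024] shift in present tool mm [101.9   0.8  -4.5] in goal tool mm [101.9   1.1  -4.7]
pins est [0.69568832 0.11374554 0.24627766] focus [0.67202455 0.20528357 0.28361484]
```

View pics/v2.png

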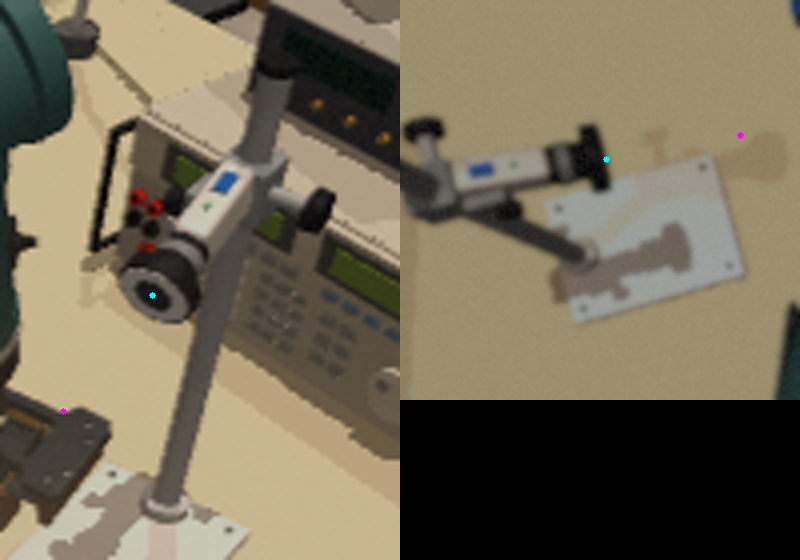

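The lens estimate (cyan) is on the lens centre in the scene view (152,295) and at the ring's front face in the top view (606,160). The plug is still about 100 mm short along the axis, so I'll approach.

{"op": "jog_arm", "data": {
  "targets": [
    [0, 0, 0, 10, 0, -1, 1],
    [0, 0, 0, 18, 0, -1, 1],
    [0, 0, 0, 20, 0, -1, 1],
    [0, 0, 0, 20, 0, -1, 1],
    [0, 0, 0, 18, 1, 0, 1],
    [0, 0, 0, 11, 0, 0, 1],
    [0, 0, 0, 5, 0, 0, 1],
    [0, 0, 0, 0, 0, 0, 1]
  ]
}}

```text
time: 8.05
tool_pos: [0.6897, 0.1447, 0.4729]
ee_rot: [0.596, 0.786, 0.099, -0.133]
wrist_force: [0.8, -0.0, -0.5]
opening: 0.0399
```

{"op": "jog_arm", "data": {
  "targets": [
    [0, 0, 0, 0, 0, 0, 1],
    [0, 0, 0, 0, 0, 0, 1],
    [0, 0, 0, 0, 0, 0, 1]
  ]
}}

```text
time: 8.3
tool_pos: [0.6904, 0.1424, 0.4714]
ee_rot: [0.597, 0.785, 0.098, -0.133]
wrist_force: [-0.1, -0.3, -1.0]
opening: 0.0398
```

```bash
sed -i 's/(400,500,60,200)/(365,465,90,230)/' look.py; python3 look.py 3
```

```text
p [0.690445   0.14243749 0.47144578]
goal pos [0.6895 0.143  0.4724] rotvec in tool [-0.0035 -0.0027 -0.0027] shift in present tool mm [ 1.1 -0.8 -0.6] in goal tool mm [ 1.1 -0.8 -0.6]
pins est [0.67218599 0.20499515 0.2828897 ] focus [0.67202455 0.20528357 0.28361484]
```

View pics/v3.png

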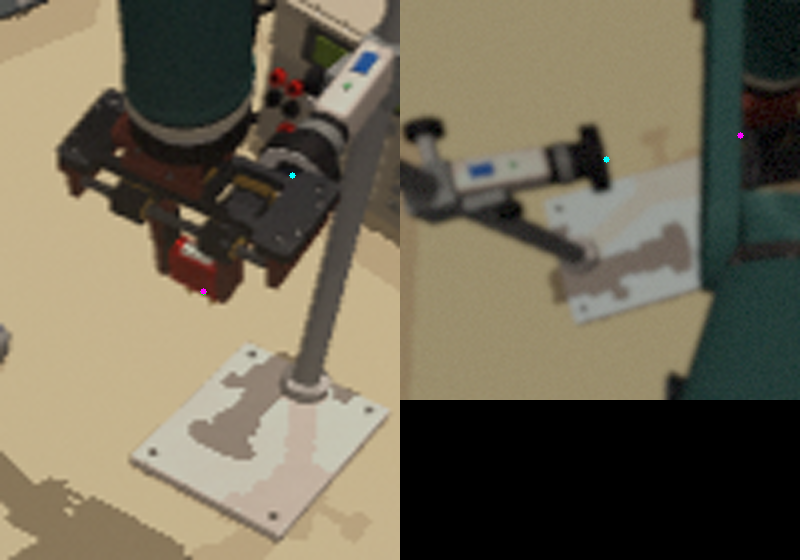

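The plug is held in front of the lens, with the red body at crop (175–235, 240–300). The pins are not obvious, so I'll zoom in with the predicted outline and measure the red face by depth.

```bash
python3 - <<'E'
from plan import *
s=load("scene3"); c0=p+Rt@[0,0,.172]
pl=lambda x,y,z: c0+Rt@np.array([y,x,-z])   # plug coords
h=(395,445,140,180); w=16
raw=cv2.resize(s["image"][h[2]:h[3],h[0]:h[1]],None,fx=8,fy=8,interpolation=cv2.INTER_CUBIC)
c=raw.copy()
def P(X): q=proj(s,X); return (int((q[0]-h[0]+.5)*8),int((q[1]-h[2]+.5)*8))
for y in(-.009,.009):
    cv2.polylines(c,[np.array([P(pl(a,y,b)) for a,b in((-.02,-.018),(.02,-.018),(.02,.018),(-.02,.018))])],True,(0,255,0))
for x in(-.0095,.0095): cv2.line(c,P(pl(x,0,-.018)),P(pl(x,0,-.037)),(255,255,0),1)
cv2.imwrite("pics/z3.png",np.hstack([raw,c])[:,:,::-1])
C=cloud(s); hsv=cv2.cvtColor(s["image"],cv2.COLOR_RGB2HSV)
L=(C-c0)@Rt; near=np.linalg.norm(C-c0,axis=-1)<.06
m=near&((hsv[...,0]>172)|(hsv[...,0]<6))&(hsv[...,1]>150)&(hsv[...,2]>90)
q=L[m]*1000; print(m.sum(),"plug x(tool y), y(tool x), z(-tool z) pct:\n",np.round(np.percentile(q[:,[1,0,2]]*[1,1,-1],[5,50,95],axis=0),1))
A=np.c_[q[:,1],q[:,2],np.ones(len(q))]; k=abs(q[:,0]-np.median(q[:,0]))<8
print("face fit tool_x = a*y+b*z+c",np.round(np.linalg.lstsq(A[k],q[k,0],rcond=None)[0],3),k.sum())
E
```

```text
26 plug x(tool y), y(tool x), z(-tool z) pct:
 [[-19.8  -9.   -3.7]
 [ -9.5  -6.1  17.6]
 [ 12.7   4.5  20.5]]
face fit tool_x = a*y+b*z+c [-0.073 -0.131 -8.589] 22
```

View pics/z3.png

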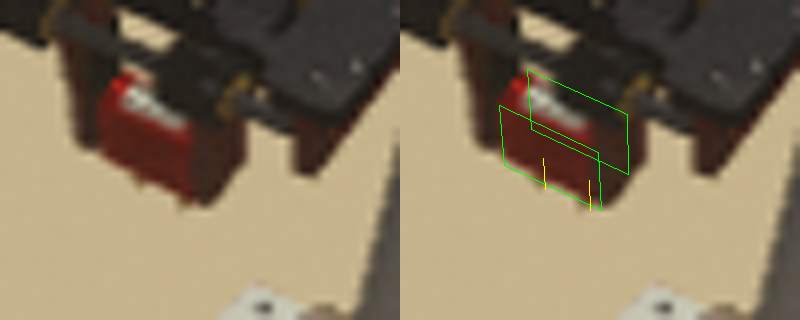

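Gold pin tips just show under the body at the predicted ends, crop (545,188) and (590,207), and the outline agrees to about 2 mm. One last check: the tilt of the broad face averaged over several frames, plus stillness and the other plugs.

```bash
python3 - <<'E'
from plan import *
fr=[manip.snapshot("scene") for _ in range(6)]
c0=p+Rt@[0,0,.172]; Q=[]
for d in fr:
    C=cloud(d); L=(C-c0)@Rt*1000; hsv=cv2.cvtColor(d["image"],cv2.COLOR_RGB2HSV)
    m=(abs(L[...,1])<16)&(abs(L[...,2])<13)&(abs(L[...,0]+9)<8)&((hsv[...,0]>170)|(hsv[...,0]<8))&(hsv[...,1]>130); Q.append(L[m])
q=np.vstack(Q); A=np.c_[q[:,1],q[:,2],np.ones(len(q))]; k=np.ones(len(q),bool)
for _ in range(5):
    c=np.linalg.lstsq(A[k],q[k,0],rcond=None)[0]; r=q[:,0]-A@c; k=abs(r)<2.5*r[k].std()
print("face slopes (yaw,pitch), offset",np.round(c,3),k.sum(),"sd",r[k].std())
d=fr[-1]; C=cloud(d); hsv=cv2.cvtColor(d["image"],cv2.COLOR_RGB2HSV)
s0=load("scene0"); u=slice(235,282); v=slice(222,252)
print("blue/yellow area image change",np.abs(d["image"][v,u].astype(int)-s0["image"][v,u]).mean())
st=manip.state(); print(st["tool_pos"],np.abs(st["qvel"]).max(),st["opening"],st["time"])
E
```

```text
face slopes (yaw,pitch), offset [-8.000e-03  8.000e-03 -8.674e+00] 281 sd 1.0111478950097719
blue/yellow area image change 6.243498817966903
[0.69028681 0.14314877 0.47202754] 0.0022876530825910535 0.03988337730184804 8.7
```

```bash
python3 -c "
from rig import manip
print(manip.sign_off())"
```

```text
the job is handed in; nothing more can be done
None
```

I pulled the red plug out by its moulded body, gripping the narrow ends with the fingertips about 8 mm above the underside. It is now held still in front of the inspection camera, and the job was handed in at about 8.7 s.

Last checks:
- **Position:** the middle of the pins, worked out from the arm's pose, is within about 1 mm of my measured focus at (0.672, 0.205, 0.284). The picture suggests the plug sits about 2 mm higher in the grip than assumed. The lens position itself is good to a few millimetres.
- **Orientation:** the broad side is within about 0.01 rad of square to the gripper. The camera's downward slope read 0.31 and 0.34 rad by two methods that disagreed slightly, so I used 0.33.
- **Grip and motion:** the opening is 39.9 mm on the 40 mm body, and joint speeds are about 0.002 rad/s.
- **Pins:** only the gold tips showed under the body from the scene camera, so the pins themselves were not seen clearly.
- **Blue and yellow plugs:** I compared the picture around them with the first one. The mean change was 6 grey levels, probably noise and shadow, but I did not measure their positions again. The arm made no contact near them.

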